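# Slide the loaded specimen carrier across the gap onto the imaging stage

## Task

Without lifting it off the platforms, slide the nose-heavy specimen carrier from the plywood loading platform across the gap onto the grey imaging stage, pressing down on its bare rear ledge as you push, so that its nose never sags into the gap. Then press it home against the red end stop between the guides, firmly for about half a second (more than 5 N, but never more than 20 N on the stop, and never more than 40 N of your fingers on the carrier), and let go. Do not touch the fossil in it, and leave everything else where it stands.

Things in the scene. Friction and masses are not known exactly. Their poses are not given: they have to be found in the camera images.
- carrier: Loose white slick carrier board 210 (x) x 130 (y) x 10 mm; origin at the centre of its underside, +x = direction of travel (towards its nose), z up. Rear 35 mm is a bare ledge; then a full-width cork block (x = -70 to -20 mm), then 6 mm side walls and a steel nose bar (x = 93 to 105 mm), all 28 mm high over the underside. About 0.7 kg with the fossil. Contacts are hard: tenths of a mm make newtons.
- ledge (a point): Centre of the top of the carrier's bare rear ledge, 10 mm above the carrier's underside; axes as the carrier's. The ledge is 35 mm deep (x) and 130 mm wide (y): two fingertips spread across it fit. 17.5 mm ahead of this point the cork block's upright flat face rises 18 mm above the ledge: push against it.
- balance (a point): Centre of mass of carrier and fossil, 45 mm ahead of the carrier's origin, 60 mm behind the front of the nose. Unless about 5 N press down on the ledge, the nose drops when this point passes the plywood's edge. Once the nose bears on the stage a light touch is enough.
- loading_platform: Loading platform, fixed plywood table 270 (x) x 160 (y) mm, top 46 mm above its origin (centre of its underside, on the table top); +x points to the gap and the stage. The gap begins at its edge x = +135 mm and is 98 to 108 mm wide.
- imaging_stage: Imaging stage, fixed, aluminium top 240 (x) x 180 (y) mm, 46 mm above its origin (centre of underside), 0 to 1 mm lower than the plywood; +x = direction of travel. Entry edge x = -120 mm, bevelled. Two black guides, 10 mm high, 142 mm apart (6 mm play each side of the carrier), flare to about 160 mm at the entry. The carrier is home when its origin is over this origin.
- end_stop: Fixed red bar across the far end of the imaging stage, 15 mm thick, 30 mm high; its pose is that of the stage, and its face lies at x = +105 mm in that frame. The carrier's nose seats against this face.
- fossil: Pale stone slab with a fossil, 107 x 60 x 24 mm, lying loose in the carrier between the cork and the nose bar; origin at the centre of its underside.
- glue: Brown dropper glue bottle, 33 mm wide, 102 mm tall, a loose bystander; origin at the centre of its underside.
- mug: White mug, 78 mm wide, 97 mm tall, a loose bystander; origin at the centre of its underside.

How it is judged (in metres and radians):
On the way, in this order (a step that is already met when the one before it is completed fails the run):
1. the nose bears on the imaging stage, the carrier level (x of carrier in the frame of imaging_stage above -0.205 m and angle between carrier's own z axis and vertical below 0.025 rad and z of carrier in the frame of imaging_stage above 0.042 m), for 0.1 s.
2. the carrier is pressed home against the end stop with more than 5 N (x of carrier in the frame of imaging_stage above -0.003 m and contact force between carrier and end_stop above 5 N), for 0.3 s.
At the end, for the whole second after the job is handed in: The carrier lies flat and at rest on the imaging stage, its nose within 3 mm of the end stop, between the guides (within 7 mm of the middle, square to 0.06 rad), with the fossil lying in it (x of carrier in the frame of imaging_stage between -0.003 and 0.004 m and y of carrier in the frame of imaging_stage between -0.007 and 0.007 m and z of carrier in the frame of imaging_stage between 0.043 and 0.049 m and angle between the x axis of carrier and the x axis of imaging_stage, either way round below 0.06 rad and angle between carrier's own z axis and vertical below 0.03 rad and linear speed of carrier below 0.01 m/s and x of fossil in the frame of carrier between 0.02 and 0.055 m and y of fossil in the frame of carrier between -0.035 and 0.035 m and z of fossil in the frame of carrier between 0.005 and 0.016 m); the robot touches nothing.
It fails at once if the carrier's nose sags into the gap, or the carrier is tipped (more than 0.035 rad, 3 to 4 mm at the nose) (angle between carrier's own z axis and vertical above 0.035 rad).
It fails at once if the carrier is lifted more than 10 mm off the platforms or drops into the gap (z of carrier in the frame of loading_platform above 0.056 m or z of carrier in the frame of loading_platform below 0.038 m).
It fails at once if the fingers load the carrier with more than 40 N (contact force between the fingers and carrier above 40 N).
It fails at once if the carrier loads the end stop with more than 20 N (contact force between carrier and end_stop above 20 N).
It fails at once if the fossil is touched, or the glue bottle or the mug is moved more than 20 mm (contact force between any of the fingers, the arm and fossil above 0.5 N or distance of any of glue, mug from where it was at the start of the episode above 0.02 m).
It also fails if it takes over 72 s, if anything falls off the work surface, if the arm or the gripper's body presses on something with over 40 N, if the wrist force passes 120 N, or if a joint passes its speed limit or range.

## Robot

A 6-joint arm with a two-finger parallel gripper is mounted at the origin on the work surface; the furniture and walls round the work are solid. World frame = base frame: x ahead of the robot, y to its left, z up, the work surface at z = 0. Lengths are in m, angles in degrees, forces in N, time in s.
With the tool pointing down it reaches from about 0.25 to 0.775 m from the base axis. Payload 4 kg.
Tool frame: the origin (TCP) lies at the very end of the fingers, on their centre line; the grasp point (between the pads) lies 19 mm behind it; z points along the fingers, y is the line along which they close (so a half turn about z gives the same grasp; the last joint's range is limited). The gripper opens to 85 mm and grips with 20 to 120 N. Pads are 22 mm wide; open, the fingers measure 114 mm over their backs; the gripper's body (76 mm by 85 mm) begins 54 mm behind the grasp point. The pads swing forward as they close: fully open they stand 13 mm farther back than shut.
Start: joints at [-76.553, 4.996, 78.535, -0, 96.463, -5.907], TCP at [0.182, -0.519, 0.208] pointing down, gripper open.
Joint ranges: [-177.83, 177.83], [-43.37, 116.18], [15.69, 146.23], [-61.86, 241.86], [9.47, 152.12], [-147.06, 147.06]. Speed limits (degrees/s): [159.86, 159.86, 180, 180, 180, 180].

## Interface

Orientations are given as a 3x3 rotation matrix whose columns are the frame's x, y, z axes.
In Python, from plant import observe, cams, job gives the robot as it stands. The module is installed in compiled form; this text tells all that it offers.
- The arm moves only by the tool send_rows, never from a script. Its arguments are lists of equal length, an entry for each row: "delta_pos": the shift along the tool's x, y, z in m, a list of three; "delta_rot": the turn, a rotation vector about the tool's x, y, z in degrees, a list of three; "hand": the opening, from 0 (shut) to 1 (fully open). In form: {"delta_pos": [[x, y, z], ...], "delta_rot": [[wx, wy, wz], ...], "hand": [hand, ...]}. A call has exactly 8 rows; each row shifts and turns the commanded pose from where the row before left it, along the tool's axes as they then stand; what a row does not reach is not made up. A row lasts 1/12 s, in which the tool goes at most 41.7 mm and 7.16 degrees, less where a joint would pass 70% of its speed; a pose out of reach is approached as far as the arm can. A call is refused whole if a number of a shift passes 0.0417 or a number of a turn 7.16, either way. A call with a gripper value outside its range is refused whole. The fingers move at their own pace and stop on an object; "grip_force" is the grip in N (left out, the last holds). Time passes only in rows, so rows that do not move let the fingers close, or fill a call up. It gives the time, the measured TCP pose, the force, the opening and the grip force at its end, in the units of the state.
- observe(): the state, without advancing time (a new reading comes with each control period).
- cams.snapshot(name): name is "side" or "top"; returns a dict with "frame" (480x640x3 uint8, red, green, blue), "mtx" (3x3 intrinsics, pixels), "D" ([k1, k2, p1, p2, k3] as OpenCV has them; the pictures are not rectified), "rvec" (rotation vector, rad) and "tvec" (3), from world to camera coordinates, as OpenCV has them. Camera axes: x right, y down, z forward; pixel columns grow to the right and rows downward; lengths in m; the calibration is good to about 2 mm. A picture is of the moment at which its call begins. There is no depth.
- job.hand_in(): hands the job in; it is judged then, once.
Trained networks look in the newest picture that a camera, given by its name, has taken for a name from the list of things; names that differ only in an ending like _2 or _b are one class to them, and where a whole thing is asked for, a point or a joint stands for the part that bears it (a point fixed in the world has none). Each returns a list of dicts, best first, with "conf" (0 to 1); they miss things now and then, are a little off and sometimes report something else, mostly with a low value. They report only what shows in the picture. A call takes as long as a camera call.
- cams.find_in(camera, label): "bbox" ([centre column, centre row, width, height] in pixels, round what is visible of it).
- cams.masks_of(camera, label): "region" (480x640 bool, what is visible of it) and "bbox" ([centre column, centre row, width, height] in pixels, round what is visible of it).
The state is a dict: "clock": time; "joint_pos": joint angles; "qvel": joint speeds; "tau": joint torques, N m; "ee_pos": TCP position; "orientation": TCP orientation; "wrist_force": force on the tool from outside, world axes, zero at the start; "ft_torque": the same for the moment, N m; "gripper_width": finger opening in m; "grip_force": force on a finger pad.
Only numpy, scipy, OpenCV 4.12 (cv2) and the standard library are available. Lean on these libraries where they do the work, as an engineer would, in place of code of your own. Each camera call takes 0.05 s, during which the arm holds its last target. There are 200 camera calls.

## Working session

There is one attempt and no reset: what is moved stays moved. The work goes in short steps, Python scripts to look and compute and a tool call to move; the robot and the scene stay as the last step left them, time stands still between calls to the robot, and variables do not carry over. Pictures are saved under pics/ and viewed, at most 10 in all, crops included, and the job is handed in when it is done.

Besides the shell and the picture viewer there is one more tool, called after "Call:" by a JSON object that holds its "op" and its "data", one argument or row to a line. send_rows: Moves the arm, as the interface text tells. Its arguments: {"type":"object","properties":{"delta_pos":{"type":"array"},"delta_rot":{"type":"array"},"hand":{"type":"array"},"grip_force":{"type":"number"}},"required":["delta_pos","delta_rot","hand"]}

```bash
mkdir -p pics; python3 - <<'E'
from plant import observe,cams
import cv2,numpy as np
s=observe();print({k:np.round(v,4).tolist() for k,v in s.items()})
for c in("top","side"):
    r=cams.snapshot(c);cv2.imwrite(f"pics/{c}0.png",r["frame"][:,:,::-1])
    np.savez(f"{c}.npz",**{k:np.array(v) for k,v in r.items()})
    print(c,np.array(r["mtx"]).round(1).tolist(),r["rvec"],r["tvec"],r["D"])
    for n in("carrier","loading_platform","imaging_stage","end_stop","glue","mug"):
        print(n,[(np.round(d["bbox"]).tolist(),round(d["conf"],2)) for d in cams.find_in(c,n)[:2]])
E
```

```text
{'clock': 0.0, 'joint_pos': [-76.5522, 5.0412, 78.6257, -0.0007, 96.4634, -5.9072], 'qvel': [0.0307, -0.0948, 0.0694, -0.0788, -0.01, -0.0934], 'tau': [-0.0016, -35.1871, -31.3273, -0.0004, 0.0109, 0.0], 'ee_pos': [0.1821, -0.5184, 0.2069], 'orientation': [[0.9435, 0.3314, -0.0005], [0.3314, -0.9435, 0.0022], [0.0002, -0.0023, -1.0]], 'wrist_force': [0.1299, 0.0121, -0.3702], 'ft_torque': [0.0222, -0.0931, 0.0161], 'grip_force': 0.0, 'gripper_width': 0.0853}
top [[433.3, 0.0, 320.0], [0.0, 433.3, 238.3], [0.0, 0.0, 1.0]] [ 2.11997485 -2.09176016  0.16747309] [0.11362543 0.52472459 0.81600301] [-0.09136643  0.          0.          0.          0.        ]
carrier [([269.0, 284.0, 113.0, 76.0], 0.71)]
loading_platform [([266.0, 283.0, 144.0, 93.0], 0.56)]
imaging_stage [([445.0, 260.0, 136.0, 102.0], 0.93), ([268.0, 285.0, 145.0, 89.0], 0.71)]
end_stop [([444.0, 262.0, 142.0, 102.0], 0.7), ([501.0, 254.0, 23.0, 84.0], 0.56)]
glue [([369.0, 174.0, 23.0, 26.0], 0.76)]
mug [([451.0, 172.0, 46.0, 51.0], 0.74)]
side [[449.1, 0.0, 320.9], [0.0, 449.1, 236.0], [0.0, 0.0, 1.0]] [ 2.16452491 -0.08568229  0.07440432] [-0.53104819  0.12825935  0.88972134] [-0.1007378  0.         0.         0.         0.       ]
carrier [([273.0, 217.0, 67.0, 56.0], 0.83)]
loading_platform [([279.0, 224.0, 75.0, 72.0], 0.77)]
imaging_stage [([307.0, 331.0, 118.0, 120.0], 0.98)]
end_stop [([310.0, 359.0, 109.0, 33.0], 0.59), ([278.0, 224.0, 81.0, 75.0], 0.49)]
glue [([384.0, 266.0, 20.0, 41.0], 0.88)]
mug [([400.0, 319.0, 60.0, 68.0], 0.71), ([278.0, 218.0, 66.0, 58.0], 0.35)]
```

```bash
python3 - <<'E'
import cv2
a=cv2.imread("pics/top0.png")[160:360,170:540];cv2.imwrite("pics/topc.png",cv2.resize(a,None,fx=2.15,fy=2.15,interpolation=cv2.INTER_CUBIC))
a=cv2.imread("pics/side0.png")[170:410,210:450];cv2.imwrite("pics/sidec.png",cv2.resize(a,None,fx=2.5,fy=2.5,interpolation=cv2.INTER_CUBIC))
E
```

```text
(no output)
```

View pics/topc.png

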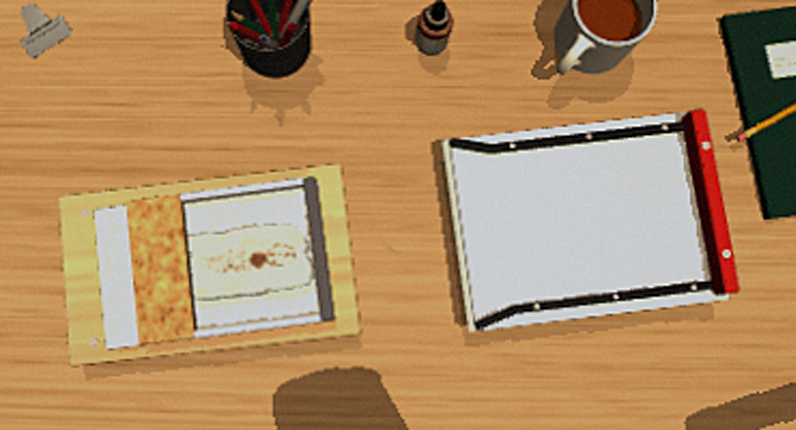

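View pics/sidec.png

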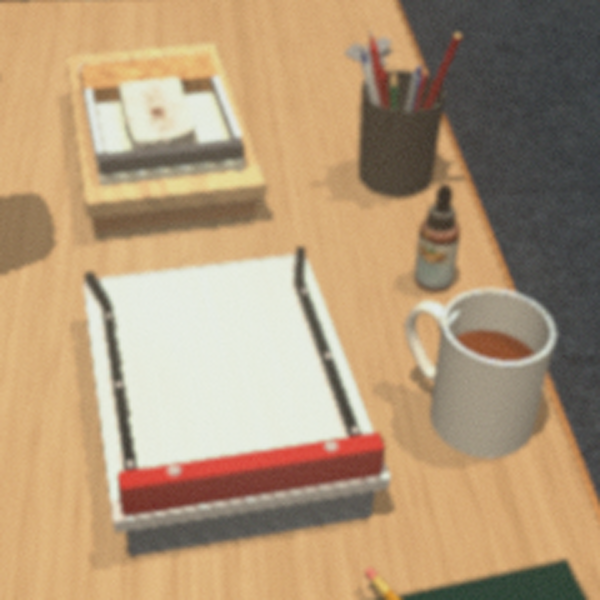

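```bash
cat > h.py <<'E'
import numpy as np,cv2
from scipy.optimize import least_squares
def cal(c):
    return np.load(f"{c}.npz")
def proj(c,P):
    r=cal(c);return cv2.projectPoints(np.array(P,float),r["rvec"],r["tvec"],r["mtx"],r["D"])[0][:,0]
def back(c,uv,z):
    r=cal(c);n=cv2.undistortPoints(np.array([[uv]],float),r["mtx"],r["D"])[0,0]
    R=cv2.Rodrigues(r["rvec"])[0];C=-R.T@r["tvec"].ravel();d=R.T@[n[0],n[1],1]
    return C+d*(z-C[2])/d[2]
def pt(p,q):
    q=np.array(q,float);c,s=np.cos(p[2]),np.sin(p[2])
    return np.c_[p[0]+c*q[:,0]-s*q[:,1],p[1]+s*q[:,0]+c*q[:,1],q[:,2]]
def fit(obs,x0):
    # obs: (cam,(u,v),(x,y,z))
    def f(p):
        return np.concatenate([(proj(c,pt(p,[m]))[0]-uv) for c,uv,m in obs])
    r=least_squares(f,x0,loss="soft_l1");return r.x,r.fun
E
python3 - <<'E'
from h import *
T=lambda u,v:("top",np.array([u/2.15+170,v/2.15+160])-0.25)
S=lambda u,v:("side",np.array([u/2.5+210,v/2.5+170])-0.3)
for n,uv in(("plat",(62,197)),("platF",(342,166)),("stage",(447,140)),("stop",(705,110))):print(n,back(*T(*uv),.046))
plat=[(*T(62,197),(-.135,.08,.046)),(*T(71,363),(-.135,-.08,.046)),(*T(358,330),(.135,-.08,.046)),(*T(342,166),(.135,.08,.046)),
(*S(68,60),(-.135,-.08,.046)),(*S(213,46),(-.135,.08,.046)),(*S(90,207),(.135,-.08,.046)),(*S(264,184),(.135,.08,.046))]
car=[(*T(95,208),(-.105,.065,.056)),(*T(107,348),(-.105,-.065,.056)),(*T(316,177),(.105,.065,.074)),(*T(333,319),(.105,-.065,.074)),(*T(127,206),(-.07,.065,.056)),(*T(137,346),(-.07,-.065,.056)),
(*S(98,163),(.105,-.065,.074)),(*S(243,146),(.105,.065,.074))]
st=[(*T(443,140),(-.12,.09,.046)),(*T(470,331),(-.12,-.09,.046)),(*T(705,110),(.12,.09,.076)),(*T(739,291),(.12,-.09,.076)),(*T(684,113),(.105,.09,.076)),(*T(716,293),(.105,-.09,.076)),
(*S(120,475),(.105,-.09,.076)),(*S(382,436),(.105,.09,.076))]
for n,o in(("plat",plat),("car",car),("stage",st)):
    x0=[*np.mean([back(c,uv,m[2])[:2] for c,uv,m in o],0),0.]
    b=[fit(o,[x0[0],x0[1],a]) for a in(-2.5,-1.2,0,1.2,2.5)]
    p,r=min(b,key=lambda t:np.abs(t[1]).sum());print(n,p.round(4),np.degrees(p[2]).round(2),r.reshape(-1,2).round(1).tolist())
    for c in("top","side"):
        oo=[q for q in o if q[0]==c]
        if len(oo)>2:q,_=fit(oo,p);print("  ",c,q.round(4))
for n,h in(("glue",.102),("mug",.097)):
    pass
E
```

```text
plat [0.49465542 0.3683057  0.046     ]
platF [0.52732339 0.10319663 0.046     ]
stage [0.55330303 0.00457893 0.046     ]
stop [ 0.58532509 -0.24245716  0.046     ]
plat [ 0.4352  0.2258 -1.4417] -82.6 [[-0.7, -1.2], [0.2, 0.9], [2.6, 1.1], [0.5, -2.2], [-1.0, -1.8], [0.7, -1.4], [-1.9, -1.6], [1.2, -0.4]]
   top [ 0.4347  0.2268 -1.446 ]
   side [ 0.4362  0.2208 -1.4306]
car [0.4329 0.2212 4.8553] 278.19 [[-0.8, 0.4], [-0.9, 0.5], [-0.1, -0.4], [0.5, 0.3], [1.5, -0.9], [2.8, -0.7], [-0.7, -1.7], [0.0, -1.5]]
   top [0.4327 0.2218 4.8533]
stage [ 0.4805 -0.1222 -1.4393] -82.47 [[-0.1, -0.4], [0.0, 0.1], [-1.0, -4.0], [0.7, 2.5], [1.5, -4.5], [3.9, 2.6], [-4.7, -3.7], [2.2, -5.3]]
   top [ 0.4803 -0.1212 -1.4405]
```

Call:
{"op": "send_rows", "data": {
  "delta_pos": [
    [0,0,0],
    [0,0,0],
    [0,0,0],
    [0,0,0],
    [0,0,0],
    [0,0,0],
    [0,0,0],
    [0,0,0]
  ],
  "delta_rot": [
    [0,0,-7],
    [0,0,-7],
    [0,0,-7],
    [0,0,-7],
    [0,0,-7],
    [0,0,-7],
    [0,0,-7],
    [0,0,-7]
  ],
  "hand": [1,1,1,1,1,1,1,1]
}}

```text
clock: 1.37
ee_pos: [0.1823, -0.5189, 0.2082]
orientation: [[0.247, 0.969, 0.0], [0.969, -0.247, -0.0], [-0.0, 0.0, -1.0]]
wrist_force: [-0.1, 0.2, 0.3]
gripper_width: 0.0853
grip_force: 0.0
```

Call:
{"op": "send_rows", "data": {
  "delta_pos": [
    [0,0,0],
    [0,0,0],
    [0,0,0],
    [0,0,0],
    [0.033,0.0144,0],
    [0.033,0.0144,0],
    [0.033,0.0144,0],
    [0.033,0.0144,0]
  ],
  "delta_rot": [
    [0,0,-5.5],
    [0,0,-5.5],
    [0,0,-5.5],
    [0,0,-5.7],
    [0,0,0],
    [0,0,0],
    [0,0,0],
    [0,0,0]
  ],
  "hand": [1,1,1,1,1,1,1,1]
}}

```text
clock: 2.03
ee_pos: [0.2221, -0.3791, 0.2079]
orientation: [[-0.131, 0.991, 0.0], [0.991, 0.131, 0.0], [0.0, 0.0, -1.0]]
wrist_force: [0.8, 0.4, 0.6]
gripper_width: 0.0857
grip_force: 0.0
```

Call:
{"op": "send_rows", "data": {
  "delta_pos": [
    [0.0329,0.0144,0],
    [0.0329,0.0144,0],
    [0.0329,0.0144,0],
    [0.0329,0.0144,0],
    [0.0329,0.0144,0],
    [0.0329,0.0144,0],
    [0.0329,0.0144,0],
    [0.0329,0.0144,0]
  ],
  "delta_rot": [
    [0,0,0],
    [0,0,0],
    [0,0,0],
    [0,0,0],
    [0,0,0],
    [0,0,0],
    [0,0,0],
    [0,0,0]
  ],
  "hand": [1,1,1,1,1,1,1,1]
}}

```text
clock: 2.7
ee_pos: [0.3016, -0.1029, 0.2085]
orientation: [[-0.131, 0.991, 0.002], [0.991, 0.131, -0.001], [-0.001, 0.001, -1.0]]
wrist_force: [0.9, 0.6, 0.5]
gripper_width: 0.085
grip_force: 0.0
```

Call:
{"op": "send_rows", "data": {
  "delta_pos": [
    [0.0329,0.0144,0],
    [0.0329,0.0144,0],
    [0.0329,0.0144,0],
    [0.0329,0.0144,0],
    [0.0329,0.0144,0],
    [0.0329,0.0144,0],
    [0.0329,0.0144,0],
    [0.0329,0.0144,0]
  ],
  "delta_rot": [
    [0,0,0],
    [0,0,0],
    [0,0,0],
    [0,0,0],
    [0,0,0],
    [0,0,0],
    [0,0,0],
    [0,0,0]
  ],
  "hand": [1,1,1,1,1,1,1,1]
}}

```text
clock: 3.37
ee_pos: [0.3812, 0.1737, 0.2084]
orientation: [[-0.132, 0.991, 0.001], [0.991, 0.132, 0.0], [-0.0, 0.001, -1.0]]
wrist_force: [-0.1, 0.3, 0.7]
gripper_width: 0.0852
grip_force: 0.0
```

Call:
{"op": "send_rows", "data": {
  "delta_pos": [
    [0.0329,0.0144,0],
    [0.0329,0.0144,0],
    [0.0329,0.0144,0],
    [0.0329,0.0144,0],
    [0,0,0.02],
    [0,0,0.02],
    [0,0,0.02],
    [0,0,0.02]
  ],
  "delta_rot": [
    [0,0,0],
    [0,0,0],
    [0,0,0],
    [0,0,0],
    [0,0,0],
    [0,0,0],
    [0,0,0],
    [0,0,0]
  ],
  "hand": [1,1,1,1,1,1,1,1]
}}

```text
clock: 4.03
ee_pos: [0.421, 0.3101, 0.1272]
orientation: [[-0.132, 0.991, 0.0], [0.991, 0.132, -0.0], [-0.0, 0.0, -1.0]]
wrist_force: [0.5, -0.5, 0.7]
gripper_width: 0.0854
grip_force: 0.0
```

```bash
python3 - <<'E'
from plant import observe,cams
import cv2,numpy as np
s=observe();print({k:np.round(s[k],4).tolist() for k in("ee_pos","wrist_force","joint_pos","clock")})
t=cams.snapshot("top")["frame"][:,:,::-1][160:360,170:540];s=cams.snapshot("side")["frame"][:,:,::-1][130:290,210:450]
cv2.imwrite("pics/v3.png",np.vstack([cv2.resize(t,(600,324),interpolation=2),cv2.resize(np.ascontiguousarray(s),(600,275) if 0 else (412,275),interpolation=2) if 0 else cv2.copyMakeBorder(cv2.resize(np.ascontiguousarray(s),(412,275),interpolation=2),0,0,0,188,0)]))
E
```

```text
{'ee_pos': [0.421, 0.3101, 0.1272], 'wrist_force': [0.4584, -0.5199, 0.7002], 'joint_pos': [30.1627, 3.2715, 89.6095, -0.0057, 87.1092, 22.5647], 'clock': 4.0333}
```

View pics/v3.png

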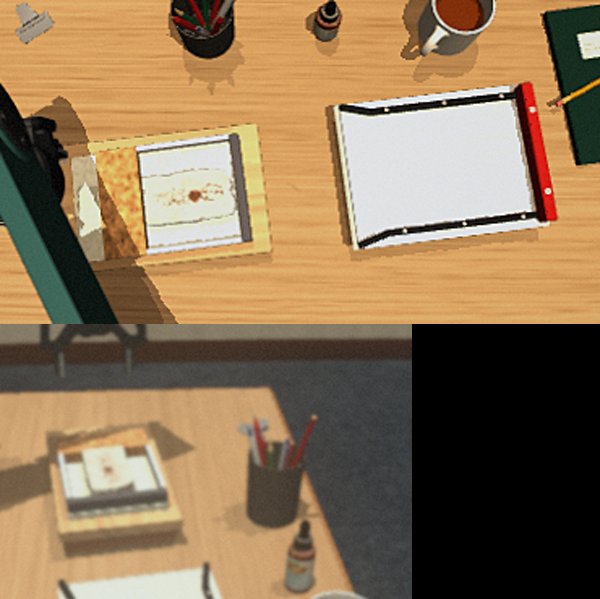

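```bash
python3 - <<'E'
from h import *
y=np.array([.991,.132,0]);t=np.array([.421,.3101,.1272])
for dz in(0,.013):
  print(proj("side",[t+y*s*.05+[0,0,dz] for s in(-1,1)]).round(1).tolist())
print([(210+u/1.717,130+(v-324)/1.717) for u,v in((62,376),(130,374))])
E
```

```text
[[245.4, 171.4], [285.5, 168.1]]
[[245.0, 166.6], [285.4, 163.3]]
[(246.1094933022714, 160.2853814793244), (285.713453698311, 159.120559114735)]
```

```bash
python3 - <<'E'
from plant import cams
import cv2,numpy as np
s=cams.snapshot("side")["frame"][:,:,::-1][130:210,220:320]
cv2.imwrite("pics/v4.png",cv2.resize(np.ascontiguousarray(s),None,fx=7,fy=7,interpolation=2))
E
```

```text
(no output)
```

View pics/v4.png

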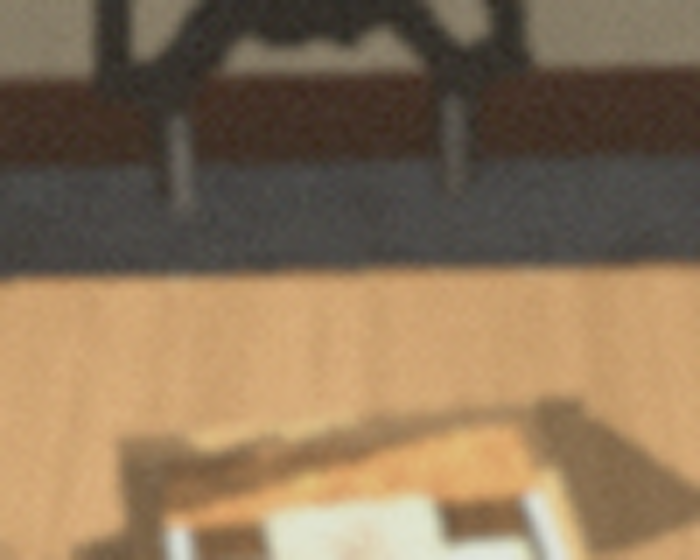

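Call:
{"op": "send_rows", "data": {
  "delta_pos": [
    [0,0,0.012],
    [0,0,0.012],
    [0,0,0.012],
    [0,0,0.012],
    [0,0,0.012],
    [0,0,0.01],
    [0,0,0.005],
    [0,0,0.003]
  ],
  "delta_rot": [
    [0,0,0],
    [0,0,0],
    [0,0,0],
    [0,0,0],
    [0,0,0],
    [0,0,0],
    [0,0,0],
    [0,0,0]
  ],
  "hand": [1,1,1,1,1,1,1,1]
}}

```text
clock: 4.85
ee_pos: [0.4204, 0.3092, 0.0486]
orientation: [[-0.131, 0.991, -0.002], [0.991, 0.131, -0.001], [-0.001, -0.002, -1.0]]
wrist_force: [-0.3, -0.6, -0.1]
gripper_width: 0.0854
grip_force: 0.0
```

```bash
python3 - <<'E'
from plant import cams,observe
import cv2,numpy as np
print(observe()["ee_pos"],observe()["wrist_force"])
s=cams.snapshot("side")["frame"][:,:,::-1][160:230,230:330];t=cams.snapshot("top")["frame"][:,:,::-1][230:330,190:290]
f=lambda a:cv2.resize(np.ascontiguousarray(a),None,fx=4,fy=4,interpolation=2)
cv2.imwrite("pics/v5.png",np.hstack([cv2.copyMakeBorder(f(s),0,120,0,0,0),f(t)]))
E
```

```text
[0.42037747 0.30924746 0.04857461] [-0.28031846 -0.58196097 -0.14841669]
```

View pics/v5.png

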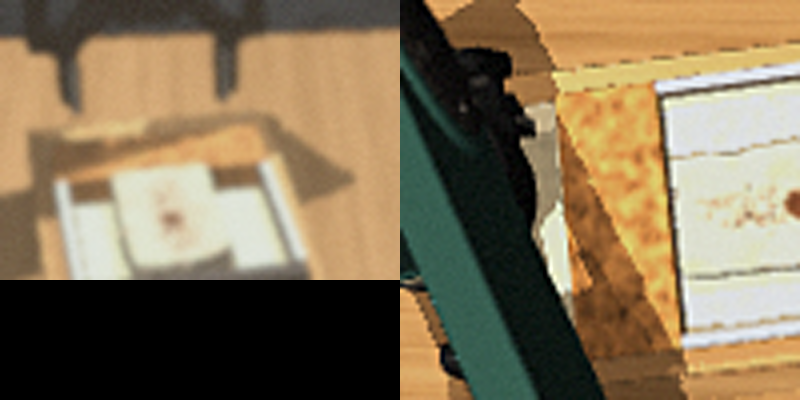

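```bash
python3 - <<'E'
from h import *
y=np.array([.991,.131,0]);x=np.array([-.131,.991,0]);t=np.array([.4204,.3092,.0486])
for dz in(0,.013,.02,.03):
  print(dz,proj("side",[t+y*s*.049+[0,0,dz] for s in(-1,1)]).round(1).tolist(),proj("top",[t+y*s*.05+[0,0,dz] for s in(-1,1)]).round(1).tolist())
c=[.4329,.2212,4.8553]
print("ledge rear",proj("side",pt(c,[(-.105,.065,.056),(-.105,-.065,.056),(-.07,-.065,.074),(-.07,.065,.074)])).round(1).tolist())
E
```

```text
0 [[247.7, 199.3], [285.6, 195.9]] [[226.7, 313.5], [222.9, 263.6]]
0.013 [[247.3, 194.9], [285.5, 191.4]] [[225.1, 313.3], [221.2, 262.7]]
0.02 [[247.1, 192.4], [285.4, 189.0]] [[224.2, 313.3], [220.3, 262.2]]
0.03 [[246.9, 189.0], [285.3, 185.6]] [[222.9, 313.2], [219.0, 261.5]]
ledge rear [[290.4, 189.8], [240.6, 194.5], [241.2, 194.8], [292.7, 189.9]]
```

Call:
{"op": "send_rows", "data": {
  "delta_pos": [
    [0,0,0.0005],
    [0,0,0.0005],
    [0,0,0.0005],
    [0,0,0.0005],
    [0,0,0.0005],
    [0,0,0.0005],
    [0,0,0.0005],
    [0,0,0]
  ],
  "delta_rot": [
    [0,0,0],
    [0,0,0],
    [0,0,0],
    [0,0,0],
    [0,0,0],
    [0,0,0],
    [0,0,0],
    [0,0,0]
  ],
  "hand": [1,1,1,1,1,1,1,1]
}}

```text
clock: 5.62
ee_pos: [0.4209, 0.3096, 0.0464]
orientation: [[-0.131, 0.991, -0.0], [0.991, 0.131, -0.0], [-0.0, -0.0, -1.0]]
wrist_force: [0.0, -0.1, -0.3]
gripper_width: 0.0856
grip_force: 0.0
```

Call:
{"op": "send_rows", "data": {
  "delta_pos": [
    [0,0,0.0004],
    [0,0,0.0004],
    [0,0,0.0004],
    [0,0,0.0004],
    [0,0,0.0004],
    [0,0,0.0004],
    [0,0,0.0004],
    [0,0,0]
  ],
  "delta_rot": [
    [0,0,0],
    [0,0,0],
    [0,0,0],
    [0,0,0],
    [0,0,0],
    [0,0,0],
    [0,0,0],
    [0,0,0]
  ],
  "hand": [1,1,1,1,1,1,1,1]
}}

```text
clock: 6.28
ee_pos: [0.421, 0.3096, 0.0437]
orientation: [[-0.131, 0.991, -0.0], [0.991, 0.131, -0.0], [-0.0, -0.0, -1.0]]
wrist_force: [-0.3, 0.4, -0.7]
gripper_width: 0.0856
grip_force: 0.0
```

Call:
{"op": "send_rows", "data": {
  "delta_pos": [
    [0,0,0.0003],
    [0,0,0.0003],
    [0,0,0.0003],
    [0,0,0.0003],
    [0,0,0.0003],
    [0,0,0],
    [0,0,0],
    [0,0,0]
  ],
  "delta_rot": [
    [0,0,0],
    [0,0,0],
    [0,0,0],
    [0,0,0],
    [0,0,0],
    [0,0,0],
    [0,0,0],
    [0,0,0]
  ],
  "hand": [1,1,1,1,1,1,1,1]
}}

```text
clock: 6.95
ee_pos: [0.421, 0.3096, 0.0423]
orientation: [[-0.131, 0.991, 0.0], [0.991, 0.131, -0.0], [-0.0, -0.0, -1.0]]
wrist_force: [0.5, -0.7, 0.3]
gripper_width: 0.0853
grip_force: 0.0
```

Call:
{"op": "send_rows", "data": {
  "delta_pos": [
    [0,0,0.0003],
    [0,0,0.0003],
    [0,0,0.0003],
    [0,0,0.0003],
    [0,0,0.0003],
    [0,0,0.0003],
    [0,0,0],
    [0,0,0]
  ],
  "delta_rot": [
    [0,0,0],
    [0,0,0],
    [0,0,0],
    [0,0,0],
    [0,0,0],
    [0,0,0],
    [0,0,0],
    [0,0,0]
  ],
  "hand": [1,1,1,1,1,1,1,1]
}}

```text
clock: 7.62
ee_pos: [0.421, 0.3096, 0.0404]
orientation: [[-0.131, 0.991, -0.0], [0.991, 0.131, -0.0], [-0.0, -0.0, -1.0]]
wrist_force: [-0.1, -0.1, 0.6]
gripper_width: 0.0855
grip_force: 0.0
```

Call:
{"op": "send_rows", "data": {
  "delta_pos": [
    [0,0,0.0004],
    [0,0,0.0004],
    [0,0,0.0004],
    [0,0,0.0004],
    [0,0,0.0004],
    [0,0,0.0004],
    [0,0,0],
    [0,0,0]
  ],
  "delta_rot": [
    [0,0,0],
    [0,0,0],
    [0,0,0],
    [0,0,0],
    [0,0,0],
    [0,0,0],
    [0,0,0],
    [0,0,0]
  ],
  "hand": [1,1,1,1,1,1,1,1]
}}

```text
clock: 8.28
ee_pos: [0.421, 0.3096, 0.038]
orientation: [[-0.131, 0.991, -0.0], [0.991, 0.131, -0.0], [-0.0, -0.0, -1.0]]
wrist_force: [0.8, -0.3, -0.1]
gripper_width: 0.0853
grip_force: 0.0
```

```bash
python3 - <<'E'
from plant import cams,observe
import cv2,numpy as np
print(observe()["ee_pos"],observe()["wrist_force"])
s=cams.snapshot("side")["frame"][:,:,::-1][150:220,225:310];t=cams.snapshot("top")["frame"][:,:,::-1][230:330,190:260]
cv2.imwrite("pics/v6.png",np.hstack([cv2.resize(np.ascontiguousarray(s),(510,420),interpolation=2),cv2.resize(np.ascontiguousarray(t),(290,420),interpolation=2)]))
E
```

```text
[0.42099788 0.30961506 0.03803508] [ 0.79189641 -0.33412144 -0.14033116]
```

View pics/v6.png

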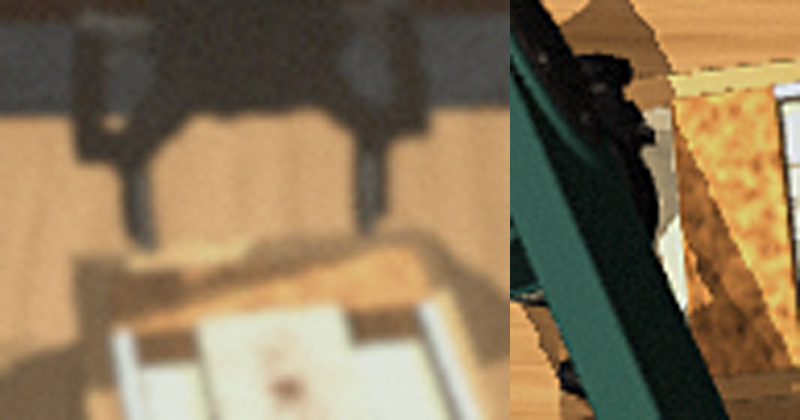

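Call:
{"op": "send_rows", "data": {
  "delta_pos": [
    [0,0,0.0005],
    [0,0,0.0005],
    [0,0,0.0005],
    [0,0,0.0005],
    [0,0,0.0005],
    [0,0,0.0005],
    [0,0,0.0005],
    [0,0,0]
  ],
  "delta_rot": [
    [0,0,0],
    [0,0,0],
    [0,0,0],
    [0,0,0],
    [0,0,0],
    [0,0,0],
    [0,0,0],
    [0,0,0]
  ],
  "hand": [1,1,1,1,1,1,1,1]
}}

```text
clock: 9.05
ee_pos: [0.4209, 0.3096, 0.0344]
orientation: [[-0.131, 0.991, -0.0], [0.991, 0.131, -0.0], [-0.0, -0.0, -1.0]]
wrist_force: [-1.0, 1.0, 0.1]
gripper_width: 0.0854
grip_force: 0.0
```

Call:
{"op": "send_rows", "data": {
  "delta_pos": [
    [0,0,0.0005],
    [0,0,0.0005],
    [0,0,0.0005],
    [0,0,0.0005],
    [0,0,0.0005],
    [0,0,0.0005],
    [0,0,0],
    [0,0,0]
  ],
  "delta_rot": [
    [0,0,0],
    [0,0,0],
    [0,0,0],
    [0,0,0],
    [0,0,0],
    [0,0,0],
    [0,0,0],
    [0,0,0]
  ],
  "hand": [1,1,1,1,1,1,1,1]
}}

```text
clock: 9.72
ee_pos: [0.421, 0.3096, 0.0315]
orientation: [[-0.131, 0.991, -0.0], [0.991, 0.131, -0.0], [-0.0, -0.0, -1.0]]
wrist_force: [1.3, -1.1, -0.4]
gripper_width: 0.0856
grip_force: 0.0
```

Call:
{"op": "send_rows", "data": {
  "delta_pos": [
    [0,0,0.0004],
    [0,0,0.0004],
    [0,0,0.0004],
    [0,0,0.0004],
    [0,0,0.0004],
    [0,0,0.0004],
    [0,0,0],
    [0,0,0]
  ],
  "delta_rot": [
    [0,0,0],
    [0,0,0],
    [0,0,0],
    [0,0,0],
    [0,0,0],
    [0,0,0],
    [0,0,0],
    [0,0,0]
  ],
  "hand": [1,1,1,1,1,1,1,1]
}}

```text
clock: 10.38
ee_pos: [0.421, 0.3096, 0.0291]
orientation: [[-0.131, 0.991, -0.0], [0.991, 0.131, -0.0], [-0.0, -0.0, -1.0]]
wrist_force: [-0.6, 0.2, 0.3]
gripper_width: 0.0854
grip_force: 0.0
```

```bash
python3 - <<'E'
from plant import cams,observe
import cv2,numpy as np
print(observe()["ee_pos"],observe()["wrist_force"])
s=cams.snapshot("side")["frame"][:,:,::-1][160:230,225:310]
cv2.imwrite("pics/v7.png",cv2.resize(np.ascontiguousarray(s),(680,560),interpolation=2))
E
```

```text
[0.42100342 0.30958195 0.02911738] [-0.62507104  0.1814932   0.25301565]
```

View pics/v7.png

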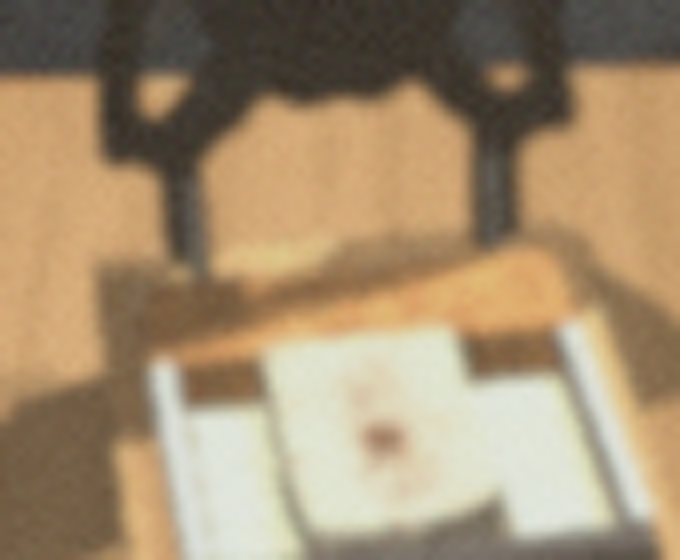

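Call:
{"op": "send_rows", "data": {
  "delta_pos": [
    [0,0,0.0003],
    [0,0,0.0003],
    [0,0,0.0003],
    [0,0,0.0003],
    [0,0,0.0003],
    [0,0,0],
    [0,0,0],
    [0,0,0]
  ],
  "delta_rot": [
    [0,0,0],
    [0,0,0],
    [0,0,0],
    [0,0,0],
    [0,0,0],
    [0,0,0],
    [0,0,0],
    [0,0,0]
  ],
  "hand": [1,1,1,1,1,1,1,1]
}}

```text
clock: 11.1
ee_pos: [0.421, 0.3096, 0.0277]
orientation: [[-0.131, 0.991, 0.0], [0.991, 0.131, -0.0], [-0.0, 0.0, -1.0]]
wrist_force: [-0.3, 0.4, 0.9]
gripper_width: 0.0857
grip_force: 0.0
```

Call:
{"op": "send_rows", "data": {
  "delta_pos": [
    [0,0,0.0003],
    [0,0,0.0003],
    [0,0,0.0003],
    [0,0,0.0003],
    [0,0,0.0003],
    [0,0,0],
    [0,0,0],
    [0,0,0]
  ],
  "delta_rot": [
    [0,0,0],
    [0,0,0],
    [0,0,0],
    [0,0,0],
    [0,0,0],
    [0,0,0],
    [0,0,0],
    [0,0,0]
  ],
  "hand": [1,1,1,1,1,1,1,1]
}}

```text
clock: 11.77
ee_pos: [0.421, 0.3096, 0.0262]
orientation: [[-0.131, 0.991, 0.0], [0.991, 0.131, -0.0], [-0.0, 0.0, -1.0]]
wrist_force: [-0.3, 0.2, -0.1]
gripper_width: 0.0854
grip_force: 0.0
```

Call:
{"op": "send_rows", "data": {
  "delta_pos": [
    [0,0,0.0003],
    [0,0,0.0003],
    [0,0,0.0003],
    [0,0,0.0003],
    [0,0,0.0003],
    [0,0,0],
    [0,0,0],
    [0,0,0]
  ],
  "delta_rot": [
    [0,0,0],
    [0,0,0],
    [0,0,0],
    [0,0,0],
    [0,0,0],
    [0,0,0],
    [0,0,0],
    [0,0,0]
  ],
  "hand": [1,1,1,1,1,1,1,1]
}}

```text
clock: 12.43
ee_pos: [0.421, 0.3096, 0.0247]
orientation: [[-0.132, 0.991, 0.0], [0.991, 0.132, -0.0], [-0.0, 0.0, -1.0]]
wrist_force: [0.4, 0.4, 0.2]
gripper_width: 0.0855
grip_force: 0.0
```

Call:
{"op": "send_rows", "data": {
  "delta_pos": [
    [0,0,0.0003],
    [0,0,0.0003],
    [0,0,0.0003],
    [0,0,0.0003],
    [0,0,0.0003],
    [0,0,0],
    [0,0,0],
    [0,0,0]
  ],
  "delta_rot": [
    [0,0,0],
    [0,0,0],
    [0,0,0],
    [0,0,0],
    [0,0,0],
    [0,0,0],
    [0,0,0],
    [0,0,0]
  ],
  "hand": [1,1,1,1,1,1,1,1]
}}

```text
clock: 13.1
ee_pos: [0.421, 0.3096, 0.0232]
orientation: [[-0.131, 0.991, 0.0], [0.991, 0.131, -0.0], [-0.0, 0.0, -1.0]]
wrist_force: [0.9, 0.3, 1.0]
gripper_width: 0.0852
grip_force: 0.0
```

Call:
{"op": "send_rows", "data": {
  "delta_pos": [
    [0,0,0.0003],
    [0,0,0.0003],
    [0,0,0.0003],
    [0,0,0.0003],
    [0,0,0],
    [0,0,0],
    [0,0,0],
    [0,0,0]
  ],
  "delta_rot": [
    [0,0,0],
    [0,0,0],
    [0,0,0],
    [0,0,0],
    [0,0,0],
    [0,0,0],
    [0,0,0],
    [0,0,0]
  ],
  "hand": [1,1,1,1,1,1,1,1]
}}

```text
clock: 13.77
ee_pos: [0.421, 0.3096, 0.022]
orientation: [[-0.131, 0.991, 0.0], [0.991, 0.131, -0.0], [-0.0, 0.0, -1.0]]
wrist_force: [0.8, 0.6, -0.6]
gripper_width: 0.0857
grip_force: 0.0
```

Call:
{"op": "send_rows", "data": {
  "delta_pos": [
    [0,0,0.0003],
    [0,0,0.0003],
    [0,0,0.0003],
    [0,0,0.0003],
    [0,0,0.0003],
    [0,0,0],
    [0,0,0],
    [0,0,0]
  ],
  "delta_rot": [
    [0,0,0],
    [0,0,0],
    [0,0,0],
    [0,0,0],
    [0,0,0],
    [0,0,0],
    [0,0,0],
    [0,0,0]
  ],
  "hand": [1,1,1,1,1,1,1,1]
}}

```text
clock: 14.43
ee_pos: [0.421, 0.3096, 0.0205]
orientation: [[-0.131, 0.991, -0.0], [0.991, 0.131, -0.0], [-0.0, -0.0, -1.0]]
wrist_force: [-0.1, 0.1, 0.3]
gripper_width: 0.0855
grip_force: 0.0
```

```bash
python3 - <<'E'
from plant import cams,observe
import cv2,numpy as np
s=cams.snapshot("side")["frame"][:,:,::-1][165:215,225:310];t=cams.snapshot("top")["frame"][:,:,::-1][235:335,180:350]
cv2.imwrite("pics/v8.png",np.vstack([cv2.resize(np.ascontiguousarray(s),(510,300),interpolation=2),cv2.resize(np.ascontiguousarray(t),(510,300),interpolation=2)]))
E
```

```text
(no output)
```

View pics/v8.png

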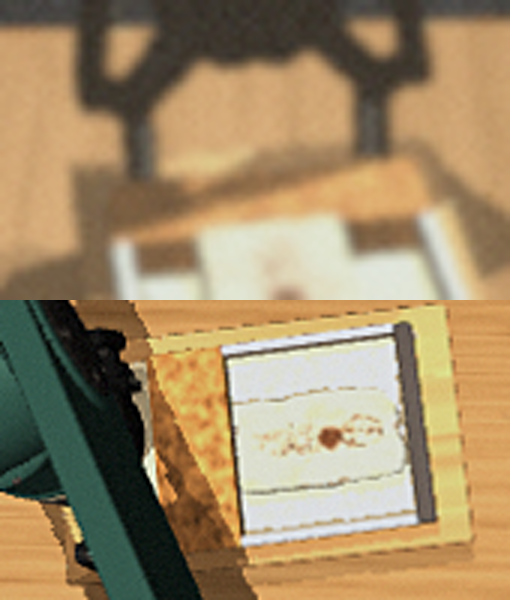

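Call:
{"op": "send_rows", "data": {
  "delta_pos": [
    [0,0,0.0004],
    [0,0,0.0004],
    [0,0,0.0004],
    [0,0,0.0004],
    [0,0,0.0004],
    [0,0,0],
    [0,0,0],
    [0,0,0]
  ],
  "delta_rot": [
    [0,0,0],
    [0,0,0],
    [0,0,0],
    [0,0,0],
    [0,0,0],
    [0,0,0],
    [0,0,0],
    [0,0,0]
  ],
  "hand": [1,1,1,1,1,1,1,1]
}}

```text
clock: 15.2
ee_pos: [0.4211, 0.3097, 0.0196]
orientation: [[-0.132, 0.991, 0.0], [0.991, 0.132, 0.0], [0.0, 0.0, -1.0]]
wrist_force: [-1.9, -1.3, 5.8]
gripper_width: 0.0851
grip_force: 3.1
```

Call:
{"op": "send_rows", "data": {
  "delta_pos": [
    [-0.001,0,0.0002],
    [-0.001,0,0.0002],
    [-0.002,0,0.0002],
    [-0.002,0,0],
    [-0.002,0,0],
    [-0.002,0,0],
    [-0.002,0,0],
    [-0.002,0,0]
  ],
  "delta_rot": [
    [0,0,0],
    [0,0,0],
    [0,0,0],
    [0,0,0],
    [0,0,0],
    [0,0,0],
    [0,0,0],
    [0,0,0]
  ],
  "hand": [1,1,1,1,1,1,1,1]
}}

```text
clock: 15.87
ee_pos: [0.4239, 0.298, 0.0198]
orientation: [[-0.131, 0.991, 0.003], [0.991, 0.131, 0.005], [0.005, 0.003, -1.0]]
wrist_force: [-0.3, 4.9, 6.4]
gripper_width: 0.0853
grip_force: 3.9
```

Call:
{"op": "send_rows", "data": {
  "delta_pos": [
    [-0.004,0,0.0003],
    [-0.005,0,0.0002],
    [-0.005,0,0],
    [-0.005,0,0],
    [-0.005,0,0],
    [-0.005,0,0],
    [-0.005,0,0],
    [-0.004,0,0]
  ],
  "delta_rot": [
    [0,0,0],
    [0,0,0],
    [0,0,0],
    [0,0,0],
    [0,0,0],
    [0,0,0],
    [0,0,0],
    [0,0,0]
  ],
  "hand": [1,1,1,1,1,1,1,1]
}}

```text
clock: 16.53
ee_pos: [0.4292, 0.2604, 0.0198]
orientation: [[-0.131, 0.991, 0.003], [0.991, 0.131, 0.006], [0.005, 0.004, -1.0]]
wrist_force: [-0.9, 4.8, 7.2]
gripper_width: 0.0857
grip_force: 5.2
```

```bash
python3 - <<'E'
from plant import cams,observe
import cv2,numpy as np
o=observe();print(o["ee_pos"],o["wrist_force"],o["ft_torque"])
t=cams.snapshot("top")["frame"][:,:,::-1][180:340,190:530]
print(cams.find_in("top","fossil"))
cv2.imwrite("pics/v9.png",cv2.resize(np.ascontiguousarray(t),None,fx=2.35,fy=2.35,interpolation=2))
E
```

```text
[0.42918516 0.260412   0.01977371] [-0.94041449  4.80737674  7.15852664] [ 0.70278997  0.59506463 -0.0449199 ]
[{'bbox': [310.5, 278.7, 55.8, 29.8], 'conf': 0.85}]
```

View pics/v9.png

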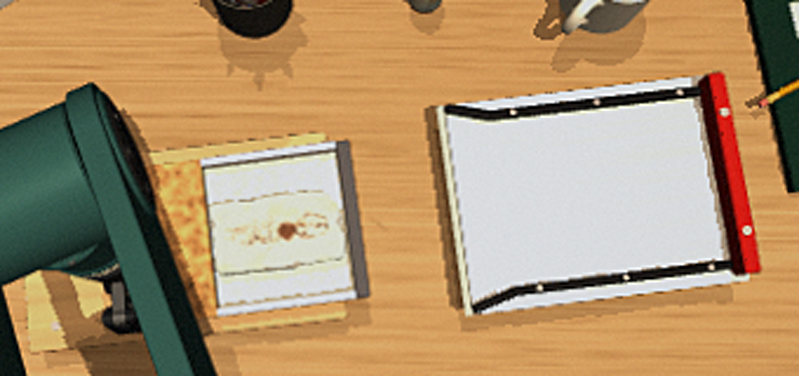

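```bash
python3 - <<'E'
from h import *
B=lambda u,v,z:back("top",(u/2.35+190-.3,v/2.35+180-.3),z)[:2]
l,r=B(349,141,.074),B(368,297,.074)
m=(l+r)/2;d=r-l;print("nose",m,np.linalg.norm(d),np.degrees(np.arctan2(d[1],d[0])))
el,er=B(432,106,.046),B(468,314,.046);fl,fr=B(703,74,.076),B(738,273,.076)
print("entry",(el+er)/2,np.linalg.norm(er-el),"stop",(fl+fr)/2,np.linalg.norm(fr-fl))
gl=[B(490,119,.056),B(688,93,.056)];gr=[B(525,289,.056),B(722,267,.056)]
print("guides",[np.linalg.norm(a-b) for a,b in zip(gl,gr)],[(a+b)/2 for a,b in zip(gl,gr)])
a,b=[(a+b)/2 for a,b in zip(gl,gr)]
u=np.array([np.cos(-1.4393),np.sin(-1.4393)]);n=np.array([-u[1],u[0]]);s=np.array([.4805,-.1222])
for k,p in(("nose",m),("tcp",np.array([.4292,.2604])),("a",a),("b",b),("entry",(el+er)/2),("stop",(fl+fr)/2)):print(k,((p-s)@u).round(4),((p-s)@n).round(4))
E
```

```text
nose [0.45254959 0.07618857] 0.12904717421091103 -172.66147314240885
entry [ 0.46495032 -0.00153654] 0.17913924906734716 stop [ 0.49343082 -0.22288347] 0.1674696769269089
guides [np.float64(0.14547708666812728), np.float64(0.14988355982626284)] [array([ 0.46873949, -0.04866792]), array([ 0.49066538, -0.21674288])]
nose -0.2003 -0.0017
tcp -0.386 -0.0007
a -0.0744 -0.002
b 0.0951 -0.0023
entry -0.1217 0.0004
stop 0.1015 -0.0004
```

Call:
{"op": "send_rows", "data": {
  "delta_pos": [
    [-0.003,0,0.0003],
    [-0.005,0,0.0003],
    [-0.005,0,0.0002],
    [-0.005,0,0],
    [-0.005,0,0],
    [-0.005,0,0],
    [-0.005,0,0],
    [-0.005,0,0]
  ],
  "delta_rot": [
    [0,0,0],
    [0,0,0],
    [0,0,0],
    [0,0,0],
    [0,0,0],
    [0,0,0],
    [0,0,0],
    [0,0,0]
  ],
  "hand": [1,1,1,1,1,1,1,1]
}}

```text
clock: 17.3
ee_pos: [0.4347, 0.2233, 0.0198]
orientation: [[-0.131, 0.991, 0.005], [0.991, 0.131, 0.007], [0.006, 0.005, -1.0]]
wrist_force: [-0.6, 5.0, 11.3]
gripper_width: 0.0854
grip_force: 6.9
```

Call:
{"op": "send_rows", "data": {
  "delta_pos": [
    [-0.005,0,0],
    [-0.005,0,0],
    [-0.005,0,0],
    [-0.005,0,0],
    [-0.005,0,0],
    [-0.005,0,0],
    [-0.005,0,0],
    [-0.005,0,0]
  ],
  "delta_rot": [
    [0,0,0],
    [0,0,0],
    [0,0,0],
    [0,0,0],
    [0,0,0],
    [0,0,0],
    [0,0,0],
    [0,0,0]
  ],
  "hand": [1,1,1,1,1,1,1,1]
}}

```text
clock: 17.97
ee_pos: [0.4401, 0.1834, 0.0198]
orientation: [[-0.131, 0.991, 0.005], [0.991, 0.131, 0.006], [0.006, 0.005, -1.0]]
wrist_force: [-0.6, 6.1, 11.0]
gripper_width: 0.0855
grip_force: 7.0
```

Call:
{"op": "send_rows", "data": {
  "delta_pos": [
    [-0.004,0,0],
    [-0.004,0,0],
    [-0.004,0,0],
    [-0.004,0,0],
    [-0.004,0,0],
    [-0.004,0,0],
    [-0.004,0,0],
    [-0.004,0,0]
  ],
  "delta_rot": [
    [0,0,0],
    [0,0,0],
    [0,0,0],
    [0,0,0],
    [0,0,0],
    [0,0,0],
    [0,0,0],
    [0,0,0]
  ],
  "hand": [1,1,1,1,1,1,1,1]
}}

```text
clock: 18.63
ee_pos: [0.4444, 0.1516, 0.0198]
orientation: [[-0.131, 0.991, 0.005], [0.991, 0.131, 0.006], [0.005, 0.005, -1.0]]
wrist_force: [-1.5, 5.4, 12.7]
gripper_width: 0.0854
grip_force: 7.2
```

Call:
{"op": "send_rows", "data": {
  "delta_pos": [
    [-0.003,0,0],
    [-0.003,0,0],
    [-0.003,0,-0.0004],
    [-0.003,0,-0.0004],
    [-0.002,0,-0.0004],
    [-0.002,0,-0.0004],
    [-0.002,0,-0.0004],
    [-0.002,0,-0.0003]
  ],
  "delta_rot": [
    [0,0,0],
    [0,0,0],
    [0,0,0],
    [0,0,0],
    [0,0,0],
    [0,0,0],
    [0,0,0],
    [0,0,0]
  ],
  "hand": [1,1,1,1,1,1,1,1]
}}

```text
clock: 19.3
ee_pos: [0.446, 0.13, 0.0199]
orientation: [[-0.132, 0.991, 0.003], [0.991, 0.132, 0.002], [0.001, 0.003, -1.0]]
wrist_force: [-0.1, 3.5, 4.7]
gripper_width: 0.0856
grip_force: 2.5
```

Call:
{"op": "send_rows", "data": {
  "delta_pos": [
    [-0.004,0,-0.0003],
    [-0.004,0,-0.0003],
    [-0.004,0,-0.0003],
    [-0.004,0,0],
    [-0.004,0,0],
    [-0.004,0,0],
    [-0.004,0,0],
    [-0.004,0,0]
  ],
  "delta_rot": [
    [0,0,0],
    [0,0,0],
    [0,0,0],
    [0,0,0],
    [0,0,0],
    [0,0,0],
    [0,0,0],
    [0,0,0]
  ],
  "hand": [1,1,1,1,1,1,1,1]
}}

```text
clock: 19.97
ee_pos: [0.4491, 0.097, 0.0197]
orientation: [[-0.131, 0.991, -0.0], [0.991, 0.131, -0.0], [-0.0, -0.0, -1.0]]
wrist_force: [-0.2, 3.3, 3.9]
gripper_width: 0.0857
grip_force: 3.1
```

Call:
{"op": "send_rows", "data": {
  "delta_pos": [
    [-0.002,0,-0.0003],
    [-0.002,0,-0.0003],
    [-0.002,0,-0.0003],
    [-0.002,0,-0.0003],
    [-0.001,0,0],
    [-0.001,0,0],
    [-0.001,0,0],
    [-0.001,0,0]
  ],
  "delta_rot": [
    [0,0,0],
    [0,0,0],
    [0,0,0],
    [0,0,0],
    [0,0,0],
    [0,0,0],
    [0,0,0],
    [0,0,0]
  ],
  "hand": [1,1,1,1,1,1,1,1]
}}

```text
clock: 20.63
ee_pos: [0.4503, 0.0855, 0.0206]
orientation: [[-0.131, 0.991, -0.001], [0.991, 0.131, -0.0], [-0.0, -0.001, -1.0]]
wrist_force: [-0.2, 1.4, -1.4]
gripper_width: 0.0854
grip_force: 1.0
```

Call:
{"op": "send_rows", "data": {
  "delta_pos": [
    [-0.003,0,0],
    [-0.004,0,0],
    [-0.004,0,0],
    [-0.004,0,0],
    [-0.004,0,0],
    [-0.004,0,0],
    [-0.004,0,0],
    [-0.004,0,0]
  ],
  "delta_rot": [
    [0,0,0],
    [0,0,0],
    [0,0,0],
    [0,0,0],
    [0,0,0],
    [0,0,0],
    [0,0,0],
    [0,0,0]
  ],
  "hand": [1,1,1,1,1,1,1,1]
}}

```text
clock: 21.3
ee_pos: [0.4549, 0.0544, 0.0211]
orientation: [[-0.131, 0.991, 0.0], [0.991, 0.131, -0.0], [-0.0, 0.0, -1.0]]
wrist_force: [-1.3, 2.5, -0.6]
gripper_width: 0.0857
grip_force: 1.0
```

Call:
{"op": "send_rows", "data": {
  "delta_pos": [
    [-0.004,0,0],
    [-0.004,0,0],
    [-0.004,0,0],
    [-0.004,0,0],
    [-0.004,0,0],
    [-0.004,0,0],
    [-0.004,0,0],
    [-0.004,0,0]
  ],
  "delta_rot": [
    [0,0,0],
    [0,0,0],
    [0,0,0],
    [0,0,0],
    [0,0,0],
    [0,0,0],
    [0,0,0],
    [0,0,0]
  ],
  "hand": [1,1,1,1,1,1,1,1]
}}

```text
clock: 21.97
ee_pos: [0.4591, 0.0228, 0.0211]
orientation: [[-0.131, 0.991, 0.0], [0.991, 0.131, -0.0], [-0.0, 0.0, -1.0]]
wrist_force: [-0.1, 2.3, -0.8]
gripper_width: 0.0853
grip_force: 1.2
```

Call:
{"op": "send_rows", "data": {
  "delta_pos": [
    [-0.004,0,0],
    [-0.004,0,0],
    [-0.004,0,0],
    [-0.004,0,0],
    [-0.004,0,0],
    [-0.004,0,0],
    [-0.004,0,0],
    [-0.004,0,0]
  ],
  "delta_rot": [
    [0,0,0],
    [0,0,0],
    [0,0,0],
    [0,0,0],
    [0,0,0],
    [0,0,0],
    [0,0,0],
    [0,0,0]
  ],
  "hand": [1,1,1,1,1,1,1,1]
}}

```text
clock: 22.63
ee_pos: [0.4633, -0.009, 0.0211]
orientation: [[-0.131, 0.991, 0.0], [0.991, 0.131, -0.0], [-0.0, 0.0, -1.0]]
wrist_force: [0.2, 3.8, -0.1]
gripper_width: 0.0853
grip_force: 1.3
```

```bash
python3 - <<'E'
from plant import cams,observe
import cv2,numpy as np
o=observe();print(o["ee_pos"],o["wrist_force"])
t=cams.snapshot("top")["frame"][:,:,::-1][180:340,360:530]
s=cams.snapshot("side")["frame"][:,:,::-1][250:390,240:380]
cv2.imwrite("pics/v10.png",np.hstack([cv2.resize(np.ascontiguousarray(t),(425,400),interpolation=2),cv2.resize(np.ascontiguousarray(s),(375,400) if 0 else (375,375),interpolation=2) if 0 else cv2.resize(np.ascontiguousarray(s),(375,400),interpolation=2)]))
E
```

```text
[ 0.46332677 -0.00896116  0.0210819 ] [ 0.17004994  3.77387735 -0.05300205]
```

View pics/v10.png

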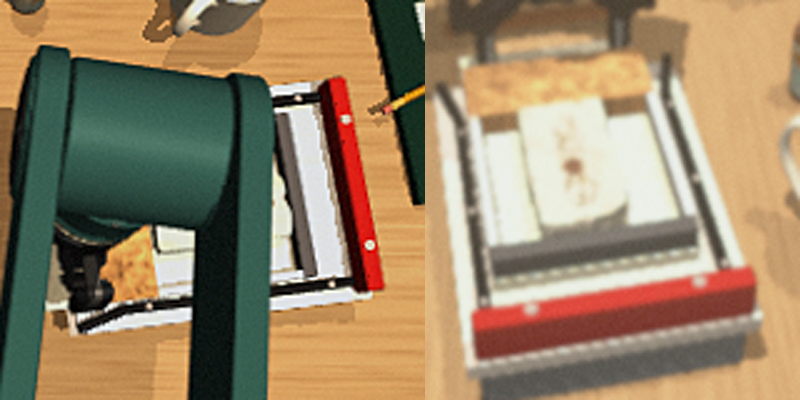

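Call:
{"op": "send_rows", "data": {
  "delta_pos": [
    [-0.004,0,0],
    [-0.004,0,0],
    [-0.004,0,0],
    [-0.003,0,0],
    [-0.003,0,0],
    [-0.003,0,0],
    [-0.002,0,0],
    [-0.001,0,0]
  ],
  "delta_rot": [
    [0,0,0],
    [0,0,0],
    [0,0,0],
    [0,0,0],
    [0,0,0],
    [0,0,0],
    [0,0,0],
    [0,0,0]
  ],
  "hand": [1,1,1,1,1,1,1,1]
}}

```text
clock: 23.4
ee_pos: [0.4665, -0.0327, 0.0211]
orientation: [[-0.131, 0.991, 0.0], [0.991, 0.131, -0.0], [-0.0, 0.0, -1.0]]
wrist_force: [0.1, 3.2, 1.3]
gripper_width: 0.0853
grip_force: 1.5
```

Call:
{"op": "send_rows", "data": {
  "delta_pos": [
    [-0.0008,0,0],
    [-0.0008,0,0],
    [-0.0008,0,0],
    [-0.0008,0,0],
    [-0.0008,0,0],
    [-0.0008,0,0],
    [-0.0006,0,0],
    [0,0,0]
  ],
  "delta_rot": [
    [0,0,0],
    [0,0,0],
    [0,0,0],
    [0,0,0],
    [0,0,0],
    [0,0,0],
    [0,0,0],
    [0,0,0]
  ],
  "hand": [1,1,1,1,1,1,1,1]
}}

```text
clock: 24.07
ee_pos: [0.4672, -0.0379, 0.0211]
orientation: [[-0.131, 0.991, 0.0], [0.991, 0.131, -0.0], [-0.0, 0.0, -1.0]]
wrist_force: [-1.1, 2.8, 1.5]
gripper_width: 0.0854
grip_force: 1.3
```

Call:
{"op": "send_rows", "data": {
  "delta_pos": [
    [-0.0005,0,0],
    [-0.0005,0,0],
    [-0.0005,0,0],
    [-0.0005,0,0],
    [-0.0005,0,0],
    [-0.0005,0,0],
    [0,0,0],
    [0,0,0]
  ],
  "delta_rot": [
    [0,0,0],
    [0,0,0],
    [0,0,0],
    [0,0,0],
    [0,0,0],
    [0,0,0],
    [0,0,0],
    [0,0,0]
  ],
  "hand": [1,1,1,1,1,1,1,1]
}}

```text
clock: 24.73
ee_pos: [0.4676, -0.0408, 0.0211]
orientation: [[-0.131, 0.991, 0.0], [0.991, 0.131, -0.0], [-0.0, 0.0, -1.0]]
wrist_force: [-0.4, 2.7, 2.5]
gripper_width: 0.0853
grip_force: 1.3
```

Call:
{"op": "send_rows", "data": {
  "delta_pos": [
    [-0.0004,0,0],
    [-0.0004,0,0],
    [-0.0004,0,0],
    [-0.0004,0,0],
    [-0.0004,0,0],
    [-0.0004,0,0],
    [0,0,0],
    [0,0,0]
  ],
  "delta_rot": [
    [0,0,0],
    [0,0,0],
    [0,0,0],
    [0,0,0],
    [0,0,0],
    [0,0,0],
    [0,0,0],
    [0,0,0]
  ],
  "hand": [1,1,1,1,1,1,1,1]
}}

```text
clock: 25.4
ee_pos: [0.4678, -0.0432, 0.021]
orientation: [[-0.131, 0.991, 0.0], [0.991, 0.131, -0.0], [-0.0, 0.0, -1.0]]
wrist_force: [-1.1, 2.5, 2.8]
gripper_width: 0.0853
grip_force: 1.5
```

Call:
{"op": "send_rows", "data": {
  "delta_pos": [
    [-0.0003,0,0],
    [-0.0003,0,0],
    [-0.0003,0,0],
    [-0.0003,0,0],
    [-0.0003,0,0],
    [-0.0003,0,0],
    [0,0,0],
    [0,0,0]
  ],
  "delta_rot": [
    [0,0,0],
    [0,0,0],
    [0,0,0],
    [0,0,0],
    [0,0,0],
    [0,0,0],
    [0,0,0],
    [0,0,0]
  ],
  "hand": [1,1,1,1,1,1,1,1]
}}

```text
clock: 26.07
ee_pos: [0.4679, -0.0432, 0.0211]
orientation: [[-0.131, 0.991, -0.0], [0.991, 0.131, 0.003], [0.003, 0.0, -1.0]]
wrist_force: [-1.0, 8.4, 4.4]
gripper_width: 0.0858
grip_force: 4.0
```

Call:
{"op": "send_rows", "data": {
  "delta_pos": [
    [-0.0003,0,0],
    [-0.0003,0,0],
    [-0.0003,0,0],
    [-0.0003,0,0],
    [-0.0003,0,0],
    [0,0,0],
    [0,0,0],
    [0,0,0]
  ],
  "delta_rot": [
    [0,0,0],
    [0,0,0],
    [0,0,0],
    [0,0,0],
    [0,0,0],
    [0,0,0],
    [0,0,0],
    [0,0,0]
  ],
  "hand": [1,1,1,1,1,1,1,1]
}}

```text
clock: 26.73
ee_pos: [0.468, -0.0432, 0.0211]
orientation: [[-0.131, 0.991, -0.001], [0.991, 0.131, 0.006], [0.006, 0.0, -1.0]]
wrist_force: [-2.4, 12.7, 5.0]
gripper_width: 0.0852
grip_force: 6.1
```

Call:
{"op": "send_rows", "data": {
  "delta_pos": [
    [0,0,0],
    [0,0,0],
    [0,0,0],
    [0,0,0],
    [0,0,0],
    [0,0,0],
    [0,0,0],
    [0,0,0]
  ],
  "delta_rot": [
    [0,0,0],
    [0,0,0],
    [0,0,0],
    [0,0,0],
    [0,0,0],
    [0,0,0],
    [0,0,0],
    [0,0,0]
  ],
  "hand": [1,1,1,1,1,1,1,1]
}}

```text
clock: 27.4
ee_pos: [0.4679, -0.0432, 0.0211]
orientation: [[-0.131, 0.991, -0.001], [0.991, 0.131, 0.006], [0.006, 0.0, -1.0]]
wrist_force: [-1.4, 12.8, 4.9]
gripper_width: 0.0855
grip_force: 6.1
```

Call:
{"op": "send_rows", "data": {
  "delta_pos": [
    [0.0004,0,-0.0004],
    [0.0004,0,-0.0004],
    [0.0004,0,-0.0004],
    [0.0004,0,-0.0004],
    [0.0004,0,-0.0004],
    [0.0004,0,-0.0004],
    [0,0,0],
    [0,0,0]
  ],
  "delta_rot": [
    [0,0,0],
    [0,0,0],
    [0,0,0],
    [0,0,0],
    [0,0,0],
    [0,0,0],
    [0,0,0],
    [0,0,0]
  ],
  "hand": [1,1,1,1,1,1,1,1]
}}

```text
clock: 28.07
ee_pos: [0.4673, -0.0433, 0.0225]
orientation: [[-0.132, 0.991, -0.001], [0.991, 0.132, 0.001], [0.001, -0.001, -1.0]]
wrist_force: [0.5, 4.8, -3.3]
gripper_width: 0.0853
grip_force: 2.5
```

Call:
{"op": "send_rows", "data": {
  "delta_pos": [
    [0.0005,0,0],
    [0.0005,0,0],
    [0.0005,0,0],
    [0.0005,0,0],
    [0.001,0,0],
    [0.001,0,0],
    [0.001,0,0],
    [0.001,0,0]
  ],
  "delta_rot": [
    [0,0,0],
    [0,0,0],
    [0,0,0],
    [0,0,0],
    [0,0,0],
    [0,0,0],
    [0,0,0],
    [0,0,0]
  ],
  "hand": [1,1,1,1,1,1,1,1]
}}

```text
clock: 28.73
ee_pos: [0.4673, -0.0382, 0.0236]
orientation: [[-0.131, 0.991, 0.0], [0.991, 0.131, -0.0], [-0.001, 0.0, -1.0]]
wrist_force: [-0.8, 0.7, 0.5]
gripper_width: 0.0853
grip_force: 0.0
```

Free. Raise and move back.

Call:
{"op": "send_rows", "data": {
  "delta_pos": [
    [0,0,-0.005],
    [0,0,-0.01],
    [0,0,-0.015],
    [0,0,-0.015],
    [0,0,-0.015],
    [0,0,-0.02],
    [0,0,-0.02],
    [0,0,-0.02]
  ],
  "delta_rot": [
    [0,0,0],
    [0,0,0],
    [0,0,0],
    [0,0,0],
    [0,0,0],
    [0,0,0],
    [0,0,0],
    [0,0,0]
  ],
  "hand": [1,1,1,1,1,1,1,1]
}}

```text
clock: 29.4
ee_pos: [0.4672, -0.0381, 0.1455]
orientation: [[-0.132, 0.991, 0.001], [0.991, 0.132, -0.0], [-0.001, 0.001, -1.0]]
wrist_force: [-0.8, -0.0, -0.1]
gripper_width: 0.0854
grip_force: 0.0
```

Call:
{"op": "send_rows", "data": {
  "delta_pos": [
    [0.02,0,0],
    [0.03,0,0],
    [0.03,0,0],
    [0.03,0,0],
    [0.03,0,0],
    [0.02,0,0],
    [0.01,0,0],
    [0,0,0]
  ],
  "delta_rot": [
    [0,0,0],
    [0,0,0],
    [0,0,0],
    [0,0,0],
    [0,0,0],
    [0,0,0],
    [0,0,0],
    [0,0,0]
  ],
  "hand": [1,1,1,1,1,1,1,1]
}}

```text
clock: 30.07
ee_pos: [0.4447, 0.132, 0.1443]
orientation: [[-0.135, 0.991, 0.001], [0.991, 0.135, 0.0], [0.0, 0.001, -1.0]]
wrist_force: [0.2, -0.5, -0.2]
gripper_width: 0.0852
grip_force: 0.0
```

```bash
python3 - <<'E'
from plant import cams,observe,job
from h import *
o=observe();print(o["ee_pos"],o["wrist_force"],o["clock"])
r=cams.snapshot("side");m=cams.masks_of("side","carrier");print([(d["conf"],d["bbox"]) for d in m[:2]])
p=[.4805,-.1222,-1.4393]
# expected nose-bar top front corners at home and stop top face edge; profile of grey levels along the mid line near the stop
P=proj("side",pt(p,[(x,0,.074) for x in np.arange(.07,.125,.004)])).round().astype(int)
print([(v,r["frame"][v,u].tolist()) for u,v in P])
cv2.imwrite("pics/end.png",r["frame"][:,:,::-1])
print([(n,np.round(cams.find_in("side",n)[0]["bbox"])) for n in("glue","mug")])
E
```

```text
[0.44471638 0.13201926 0.14429099] [ 0.20035384 -0.50694988 -0.15494099] 30.0667
[(0.9, [299.9, 314.8, 95.1, 87.2])]
[(np.int64(332), [219, 210, 183]), (np.int64(334), [217, 205, 177]), (np.int64(336), [223, 226, 205]), (np.int64(338), [228, 233, 215]), (np.int64(339), [222, 226, 204]), (np.int64(341), [151, 147, 130]), (np.int64(343), [128, 118, 105]), (np.int64(345), [120, 111, 100]), (np.int64(347), [119, 113, 106]), (np.int64(349), [131, 107, 100]), (np.int64(351), [202, 76, 65]), (np.int64(353), [214, 67, 57]), (np.int64(354), [215, 70, 58]), (np.int64(356), [201, 68, 59])]
[('glue', array([385., 268.,  22.,  42.])), ('mug', array([402., 317.,  56.,  63.]))]
```

```bash
python3 -c "
from plant import job
print(job.hand_in())"
```

```text
the job is handed in; nothing more can be done
None
```

The carrier slid across the gap without its nose sagging and was held against the red stop for over a second at about 10 N (estimated from the wrist force). I then let go and handed the job in at about 30 s; no verdict came back.

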